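# Load the fat battery into the parrot's treat dispenser

## Task

Put the fattest of the three batteries from the maple caddy into the open battery bay of the green treat dispenser: press its flat end against the bay's spring plate to push the spring back, then lower it past the retaining lip down onto the bay's two rails, so that the spring holds the nub end under the lip. Let go and leave it lying there fully home.

Things in the scene. Friction and masses are not known exactly. Their poses are not given: they have to be found in the camera images.
- cell_mid (a point): Centre of the battery to load: grey, 26 mm in diameter, 50 mm long overall, 66 g, the fattest of three lying parallel, 80 mm apart, in any order, on a maple caddy (others 14.5 x 50 and 17 x 36 mm). Starts 42 mm above the rack surface on rails 20 mm wide; the caddy's base plate below is 8 mm thick. y axis: along it from flat end to nub (x, z turn as it rolls); nubs start roughly to world +y.
- cell_nub (a point): Tip of that battery's nub (7.4 mm in diameter, 2.5 mm high), 25 mm from its centre along its y axis; its flat end is 25 mm the other way.
- bay (a point): The battery's centre when home in the dispenser's bay, 42 mm above the rack, 32 mm above the dispenser's base plate. z up; y along the bay from spring (-y) to lip (+y), within 21 degrees of world +y. Home, the battery lies along y, nub to +y, on two rails (20 mm wide over both, y -52 to +26 mm), nub touching a post 18 mm wide at y = +25 to +33 mm. Free room for fingers on both sides in x.
- lip (a point): Middle of the free edge of the retaining lip, at y = +17, z = +23 mm from bay, same axes. The lip is a tongue 18 mm wide and 4 mm thick (z +21 to +25 from bay) reaching from here to +y over the end post. Home, it covers the battery's last 8 mm; to go down past it, the nub end must be held more than 8 mm to -y of home.
- spring (a joint): Travel (m) of the upright steel spring plate, 26 mm wide: 0 free (face at y = -21 mm from bay), grows as pushed to -y, stop at 0.026; 0.004 with the battery home; 200 N/m, 0.6 N preload, smooth. z -11 to +58 mm from bay: a level battery held with its centre 41 to 45 mm above home clears the lip and meets it. Housing behind it: top +45 mm; tower beyond y = -100 mm: about +125 mm.
Mind the look-alikes: they are no part of the job. What is shaped like the part that bears cell_mid but red is not meant.

How it is judged:
By the outcome, as a careful person would: the job done as asked, in the order asked, and still so for the second after the job is handed in, with the robot touching nothing.
It also fails if it takes over 40 s, if anything falls off the work surface, if the arm or the gripper's body presses on something with over 40 N, if the wrist force passes 120 N, or if a joint passes its speed limit or range.

## Robot

A 7-joint arm with a two-finger parallel gripper is mounted at the origin on the work surface. World frame = base frame: x ahead of the robot, y to its left, z up, the work surface at z = 0. Lengths are in m, angles in rad, forces in N, time in s.
With the tool pointing down it reaches from about 0.425 to 0.875 m from the base axis. Payload 4.7 kg.
Tool frame: the origin (TCP) lies on the centre line of the jaws, within the pads' length; the fingertips stand ahead of it and the grasp point (between the pads) lies 2 mm behind it (nose_length is the z of the fingertips in the tool frame, in m); z points along the fingers, y is the line along which they close (so a half turn about z gives the same grasp; the last joint's range is limited). The gripper opens to 87 mm and grips with 3 to 60 N. Pads are 19 mm wide; open, the fingers measure 117 mm over their backs; the gripper's body (75 mm by 190 mm) begins 51 mm behind the grasp point.
Start: joints at [-1.222, 0.321, -0.07, 1.45, 0.023, 1.371, -0.057], TCP at [0.214, 0.614, 0.213] pointing down, gripper open.
Joint ranges: [-2.86, 2.86], [-0.3, 2.09], [-1.38, 1.24], [0.06, 2.45], [-1.56, 4.7], [0.09, 2.05], [-2.69, 2.69]. Speed limits (rad/s): [2.57, 2.57, 3.14, 3.14, 3.14, 3.14, 3.14].

## Interface

Orientations are given as a rotation vector (axis times angle).
In Python, from bench import * gives the robot as it stands.
- The arm moves only by the tool send_rows, never from a script. Its arguments are lists of equal length, an entry for each row: "xyz": the shift along the tool's x, y, z in mm, a list of three; "dr": the turn, a rotation vector about the tool's x, y, z in rad, a list of three. A call has exactly 10 rows; each row is the pose to reach, as a shift and turn from the pose commanded when the call began, along the tool's axes at that moment; what a row does not reach only later rows make up. A row lasts 1/12 s, in which the tool goes at most 41.7 mm and 7.16 degrees, less where a joint would pass 70% of its speed; a pose out of reach is approached as far as the arm can. A call with a gripper value outside its range is refused whole. "jaw" is the finger opening in mm, from 0 to 87, set as the call begins (left out, the last holds). The fingers move at their own pace and stop on an object; "grip_force" is the grip in N (left out, the last holds). Time passes only in rows, so rows that repeat a pose let the fingers close, or fill a call up. It gives the time, the measured TCP pose, the force, the opening and the grip force at its end, in the units of the state.
- get_state(): the state, without advancing time (a new reading comes with each control period).
- get_image(name): name is "side" or "top" or "wrist"; returns the picture (384x512x3 uint8, red, green, blue); there is no depth.
- calibration(name): a dict with "vfov" (degrees; the focal length in pixels is half the picture's height over the tangent of half this angle, whatever the lens; pixels are square), "cx", "cy" (the principal point, pixels), "rvec" (rotation vector, rad) and "tvec" (3), from world to camera coordinates, as OpenCV has them; the wrist camera has in their place "hand_eye" (4x4, takes a point from camera to tool coordinates, whose origin is the TCP and whose axes are the flange's). Camera axes: x right, y down, z forward; pixel columns grow to the right and rows downward; lengths in m; the calibration is good to about 2 mm. A picture is of the moment at which its call begins: read the wrist's pose just before it. calibration takes no time and is no camera call.
- close_job(): hands the job in; it is judged then, once.
The state is a dict: "time": time; "joint_positions": joint angles; "qd": joint speeds; "joint_torque": joint torques, N m; "position": TCP position; "tool_rot": TCP orientation; "ft_force": force on the tool from outside, world axes, zero at the start; "torque": the same for the moment, N m; "grip_width": opening from 0.0 (shut) to 1.0 (fully open); "grip_force": force on a finger pad.
Only numpy, scipy, OpenCV 4.12 (cv2) and the standard library are available. Lean on these libraries where they do the work, as an engineer would, in place of code of your own. Each camera call takes 0.05 s, during which the arm holds its last target. There are 200 camera calls.

## Working session

There is one attempt and no reset: what is moved stays moved. The work goes in short steps, Python scripts to look and compute and a tool call to move; the robot and the scene stay as the last step left them, time stands still between calls to the robot, and variables do not carry over. Pictures are saved under pics/ and viewed, at most 10 in all, crops included, and the job is handed in when it is done.

Besides the shell and the picture viewer there is one more tool, called after "Emit:" by a JSON object that holds its "fn" and its "kwargs", one argument or row to a line. send_rows: Moves the arm, as the interface text tells. Its arguments: {"type":"object","properties":{"xyz":{"type":"array"},"dr":{"type":"array"},"jaw":{"type":"number"},"grip_force":{"type":"number"}},"required":["xyz","dr"]}

```bash
ls; mkdir -p pics; python3 - <<'E'
from bench import *
import cv2
s=get_state(); print({k:s[k] for k in s})
for n in ("side","top","wrist"):
    im=get_image(n); cv2.imwrite(f"pics/{n}0.png",im[:,:,::-1]); print(n,calibration(n))
try: print(nose_length)
except Exception as e: print(e)
E
```

```text
pics
{'time': 0.0, 'joint_positions': array([-1.22191152,  0.32184012, -0.07007569,  1.45172148,  0.02261144,
        1.37075728, -0.05692388]), 'qd': array([-1.54468161e-03, -4.33134343e-04,  5.42028865e-05,  1.72611818e-03,
        3.35723916e-04,  1.16391967e-03,  2.82013855e-03]), 'joint_torque': array([-4.45822079e-04, -4.91301155e+01, -4.04478852e-01, -3.12523699e+01,
       -6.41467050e-02,  4.37637186e-02,  1.58241860e-04]), 'position': array([0.21343444, 0.61334409, 0.211827  ]), 'tool_rot': array([-5.23388606e-01, -3.09747156e+00,  3.02791652e-03]), 'ft_force': array([ 0.11982625,  0.04054845, -0.41111969]), 'torque': array([0.08256888, 0.01426011, 0.04850734]), 'grip_force': 0.0, 'grip_width': 1.0005731271693366}
side {'vfov': 54.398419639882476, 'cx': 259.81658807394473, 'cy': 190.655115029676, 'rvec': array([ 0.47367289, -2.67815074,  1.29120477]), 'tvec': array([0.56673526, 0.14067241, 0.58304526])}
top {'vfov': 49.012027765639466, 'cx': 247.8093786362965, 'cy': 198.42487478899187, 'rvec': array([ 2.18409959, -2.18549855,  0.08218267]), 'tvec': array([0.04307978, 0.55714462, 0.94338651])}
wrist {'vfov': 67.11664787057097, 'cx': 252.72056065453572, 'cy': 189.97236629945402, 'hand_eye': array([[ 1.38260769e-03, -9.54093754e-01, -2.99504918e-01,
         8.24314923e-02],
       [ 9.99999033e-01,  1.27456561e-03,  5.56088602e-04,
        -8.50147228e-04],
       [-1.48821994e-04, -2.99505398e-01,  9.54094594e-01,
        -1.71240004e-01],
       [ 0.00000000e+00,  0.00000000e+00,  0.00000000e+00,
         1.00000000e+00]])}
0.017
```

```bash
python3 - <<'E'
import cv2,numpy as np
a=cv2.imread("pics/side0.png");b=cv2.imread("pics/top0.png")
cv2.imwrite("pics/s.png",cv2.resize(a,(800,600),interpolation=cv2.INTER_CUBIC))
cv2.imwrite("pics/t.png",cv2.resize(b,(800,600),interpolation=cv2.INTER_CUBIC))
E
```

```text
(no output)
```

View pics/t.png

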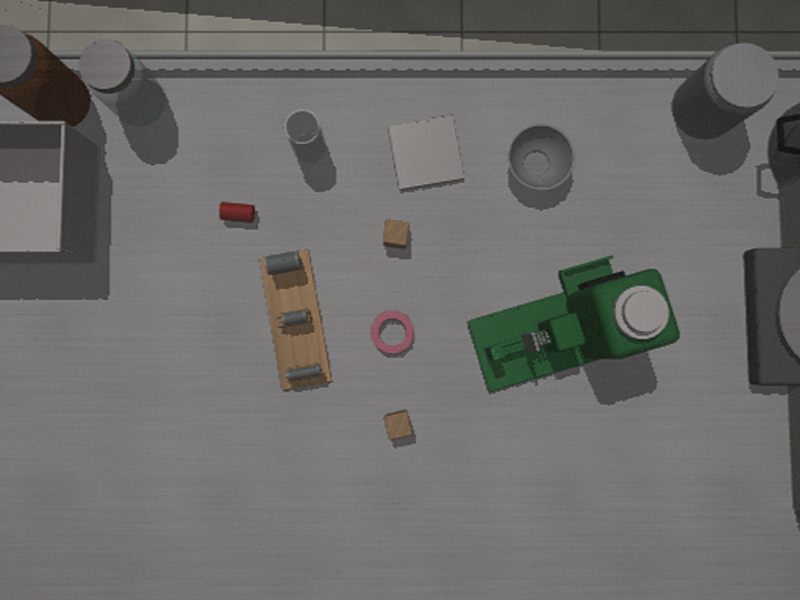

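View pics/s.png

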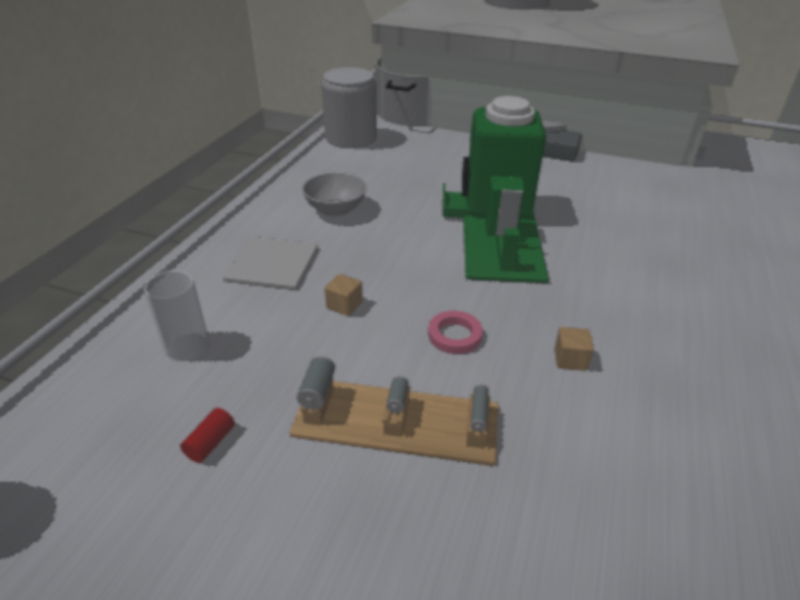

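Top view: the caddy is on the left with the fattest cell at about (283,262) in the 800-px picture. The dispenser is at right-centre: end post and lip near (497,353), spring plate near (538,340), tower near (640,310). In the side view the fat cell's nub end is at (312,400).

```bash
cat > h.py <<'E'
import numpy as np,cv2
from bench import *
from scipy.spatial.transform import Rotation as R
def cam(n,s=None):
    c=calibration(n); f=192/np.tan(np.radians(c["vfov"]/2))
    if n=="wrist":
        H=c["hand_eye"]; Rt=R.from_rotvec(s["tool_rot"]).as_matrix()
        Rw=Rt@H[:3,:3]; o=Rt@H[:3,3]+s["position"]
    else:
        Rc=R.from_rotvec(c["rvec"]).as_matrix(); Rw=Rc.T; o=-Rc.T@c["tvec"]
    return f,c["cx"],c["cy"],Rw,o
def ray(C,u,v):
    f,cx,cy,Rw,o=C; d=Rw@np.array([(u-cx)/f,(v-cy)/f,1]); return o,d/np.linalg.norm(d)
def onz(C,u,v,z):
    o,d=ray(C,u,v); return o+d*(z-o[2])/d[2]
def proj(C,p):
    f,cx,cy,Rw,o=C; q=Rw.T@(np.asarray(p)-o); return np.array([f*q[0]/q[2]+cx,f*q[1]/q[2]+cy])
def tri(C1,p1,C2,p2):
    o1,d1=ray(C1,*p1);o2,d2=ray(C2,*p2)
    A=np.stack([d1,-d2],1); t=np.linalg.lstsq(A,o2-o1,rcond=None)[0]
    a=o1+t[0]*d1;b=o2+t[1]*d2; return (a+b)/2,np.linalg.norm(a-b)
def T(s): 
    M=np.eye(4);M[:3,:3]=R.from_rotvec(s["tool_rot"]).as_matrix();M[:3,3]=s["position"];return M
E
python3 - <<'E'
from h import *
S=cam("side");P=cam("top")
print("cams",S[4],P[4]); k=.64
P8=lambda u,v:(u*k,v*k)
for n,t,s in [("cell",(283,262),(317,382)),("mid",(295,318),(398,395)),("thin",(304,371),(480,407)),("red",(237,212),(208,435)),("cap",(641,311),(511,106))]:
    p,e=tri(P,P8(*t),S,P8(*s)); print(n,p.round(3),round(e,4),onz(P,*P8(*t),.042).round(3))
for t in [(260,258),(308,250),(331,381),(284,390),(468,320),(490,392)]: print(t,onz(P,*P8(*t),.008).round(3))
print(T(get_state()).round(3))
E
```

```text
cams [0.41921584 0.53847647 0.46391865] [0.48642156 0.04440669 0.98166502]
cell [0.626 0.193 0.041] 0.001 [0.625 0.193 0.042]
mid [0.546 0.176 0.035] 0.0032 [0.544 0.175 0.042]
thin [0.469 0.162 0.034] 0.0006 [0.469 0.161 0.042]
red [0.705 0.267 0.012] 0.0017 [0.698 0.26  0.042]
cap [ 0.545 -0.273  0.165] 0.0003 [ 0.554 -0.321  0.042]
(260, 258) [0.636 0.232 0.008]
(308, 250) [0.648 0.161 0.008]
(331, 381) [0.453 0.125 0.008]
(284, 390) [0.44  0.194 0.008]
(468, 320) [ 0.543 -0.077  0.008]
(490, 392) [ 0.437 -0.108  0.008]
[[-0.944  0.329 -0.     0.213]
 [ 0.329  0.944 -0.001  0.613]
 [-0.    -0.001 -1.     0.212]
 [ 0.     0.     0.     1.   ]]
```

```bash
python3 - <<'E'
import cv2
b=cv2.imread("pics/top0.png");a=cv2.imread("pics/side0.png")
c=cv2.resize(b[150:270,285:445],(800,600),interpolation=cv2.INTER_CUBIC)
cv2.imwrite("pics/tb.png",c)
E
```

```text
(no output)
```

View pics/tb.png

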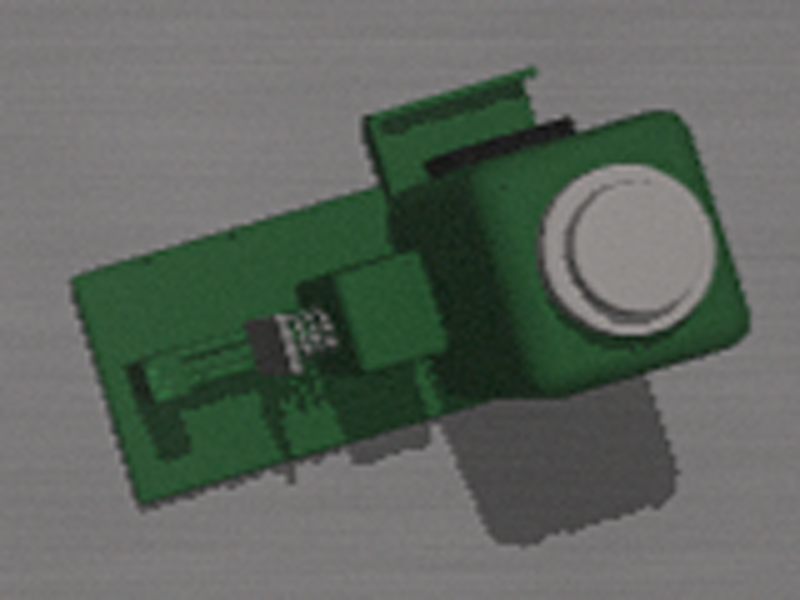

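Close-up of the dispenser in crop pixels (×5 from 285,150): lip tongue at (148–187, 345–400), dark spring plate at (247–285, 315–375), housing block at (390,310). Base plate edges run (72,278)–(388,190) and (140,505)–(500,400).

```bash
python3 - <<'E'
from h import *
P=cam("top")
im=cv2.imread("pics/top0.png")
# base plate yaw from crop edges
q=lambda u,v,z:onz(P,285+u/5,150+v/5,z)
for a,b in [((388,190),(72,278)),((500,400),(140,505)),((140,505),(72,278))]:
    d=q(*b,.010)-q(*a,.010); print("edge",np.degrees(np.arctan2(d[1],d[0])).round(1),np.linalg.norm(d).round(3))
print("lip edge",q(187,366,.067).round(4),"post end",q(147,378,.067).round(4))
print("spring top front",q(285,342,.100).round(4),q(278,315,.1).round(4),q(292,370,.1).round(4))
# cell: dark grey pixels mask
roi=im[150:185,165:200].astype(int); 
hsv=cv2.cvtColor(im[150:185,165:200],cv2.COLOR_BGR2HSV)
m=((hsv[...,1]<75)&(hsv[...,2]<118)).astype(np.uint8)
n,l,st,c=cv2.connectedComponentsWithStats(m); i=1+np.argmax(st[1:,4]); print(st[i],c[i])
r=cv2.minAreaRect(np.argwhere(l==i)[:,::-1].astype(np.float32)+[165,150]); print(r)
bx=cv2.boxPoints(r)
w=np.array([onz(P,*p,.042) for p in bx]); print(w.round(3), w.mean(0).round(4),[np.linalg.norm(w[j]-w[j-1]).round(4) for j in range(4)])
for j in range(2): d=w[j+1]-w[j]; print(np.degrees(np.arctan2(d[1],d[0])).round(1))
E
```

```text
edge 105.5 0.153
edge 106.1 0.173
edge 16.1 0.109
lip edge [ 0.4998 -0.1189  0.067 ] post end [ 0.4946 -0.1015  0.067 ]
spring top front [ 0.5093 -0.1542  0.1   ] [ 0.5206 -0.1515  0.1   ] [ 0.4976 -0.1569  0.1   ]
[  3  10  25  16 282] [15.4751773  17.77304965]Traceback (most recent call last):
  File "<stdin>", line 15, in <module>
cv2.error: OpenCV(4.12.0) /io/opencv/modules/imgproc/src/convhull.cpp:143: error: (-215:Assertion failed) total >= 0 && (depth == CV_32F || depth == CV_32S) in function 'convexHull'
```

Emit:
{"fn": "send_rows", "kwargs": {
  "xyz": [
    [-15,-8,0],
    [-45,-22,0],
    [-78,-39,0],
    [-112,-55,0],
    [-146,-72,0],
    [-180,-89,0],
    [-214,-106,0],
    [-248,-123,0],
    [-282,-140,0],
    [-316,-157,0]
  ],
  "dr": [
    [0,0,0.05],
    [0,0,0.1],
    [0,0,0.16],
    [0,0,0.22],
    [0,0,0.28],
    [0,0,0.34],
    [0,0,0.4],
    [0,0,0.46],
    [0,0,0.52],
    [0,0,0.58]
  ],
  "jaw": 87
}}

```text
time: 0.98
position: [0.462, 0.3586, 0.2131]
tool_rot: [1.396, 2.814, 0.0]
ft_force: [1.1, 0.1, -0.1]
grip_width: 1.0
grip_force: 0.0
```

Emit:
{"fn": "send_rows", "kwargs": {
  "xyz": [
    [-34,2,3],
    [-68,6,8],
    [-102,10,14],
    [-136,14,20],
    [-168,18,26],
    [-195,22,32],
    [-213,25,37],
    [-224,26,40],
    [-230,27,42],
    [-230,27,42]
  ],
  "dr": [
    [0,0,0.06],
    [0,0,0.12],
    [0,0,0.18],
    [0,0,0.24],
    [0,0,0.3],
    [0,0,0.36],
    [0,0,0.41],
    [0,0,0.44],
    [0,0,0.455],
    [0,0,0.455]
  ]
}}

```text
time: 1.82
position: [0.6221, 0.1953, 0.1704]
tool_rot: [-1.989, -2.431, 0.001]
ft_force: [0.2, 0.5, -0.1]
grip_width: 1.0
grip_force: 0.0
```

```bash
python3 - <<'E'
from h import *
s=get_state(); im=get_image("wrist"); np.save("w1.npy",T(s)); cv2.imwrite("pics/w1.png",im[:,:,::-1]); print(T(s).round(4))
C=cam("wrist",s); print(proj(C,(.625,.193,.042)), proj(C,(.546,.176,.036)))
E
```

```text
[[-1.981e-01  9.802e-01 -9.000e-04  6.221e-01]
 [ 9.802e-01  1.981e-01 -4.000e-04  1.953e-01]
 [-2.000e-04 -1.000e-03 -1.000e+00  1.704e-01]
 [ 0.000e+00  0.000e+00  0.000e+00  1.000e+00]]
[255.08686207 181.65232009] [181.36504809 180.91704226]
```

View pics/w1.png

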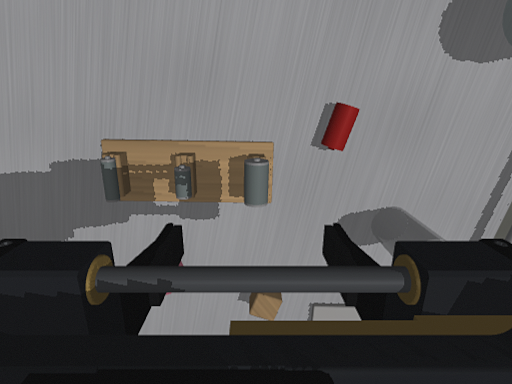

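The wrist view shows the fat cell upright in the picture, nub tip at about (256,157) and far (flat) rim at (257,205), sides at 244–268; the projection of my estimate, (255,182), lands on its middle.

```bash
python3 - <<'E'
from h import *
M=np.load("w1.npy"); s=dict(position=M[:3,3],tool_rot=R.from_matrix(M[:3,:3]).as_rotvec()); C=cam("wrist",s)
im=cv2.imread("pics/w1.png"); hsv=cv2.cvtColor(im,cv2.COLOR_BGR2HSV)
for r in range(152,212,4):
    row=hsv[r,236:280]; m=np.where((row[:,1]<75))[0]; 
    print(r,m.min()+236 if len(m) else None,m[m<36].max()+236 if len(m[m<36]) else None)
print("col", [(r,*hsv[r,257]) for r in list(range(150,168))+list(range(199,212))])
nub=onz(C,256.5,157.5,.042);flat=onz(C,257,205,.055); print(nub,flat,np.linalg.norm((nub-flat)[:2]))
E
```

```text
152 273 None
156 273 None
160 244 267
164 244 268
168 244 268
172 244 268
176 244 268
180 244 267
184 244 267
188 244 267
192 244 267
196 244 267
200 244 271
204 236 271
208 236 271
col [(150, np.uint8(17), np.uint8(104), np.uint8(147)), (151, np.uint8(17), np.uint8(102), np.uint8(148)), (152, np.uint8(17), np.uint8(104), np.uint8(155)), (153, np.uint8(17), np.uint8(104), np.uint8(127)), (154, np.uint8(16), np.uint8(94), np.uint8(76)), (155, np.uint8(17), np.uint8(98), np.uint8(68)), (156, np.uint8(17), np.uint8(109), np.uint8(101)), (157, np.uint8(15), np.uint8(83), np.uint8(101)), (158, np.uint8(0), np.uint8(3), np.uint8(87)), (159, np.uint8(130), np.uint8(6), np.uint8(126)), (160, np.uint8(135), np.uint8(3), np.uint8(146)), (161, np.uint8(135), np.uint8(5), np.uint8(108)), (162, np.uint8(0), np.uint8(0), np.uint8(62)), (163, np.uint8(0), np.uint8(0), np.uint8(112)), (164, np.uint8(150), np.uint8(2), np.uint8(135)), (165, np.uint8(100), np.uint8(6), np.uint8(120)), (166, np.uint8(90), np.uint8(17), np.uint8(104)), (167, np.uint8(87), np.uint8(23), np.uint8(102)), (199, np.uint8(86), np.uint8(20), np.uint8(104)), (200, np.uint8(86), np.uint8(20), np.uint8(104)), (201, np.uint8(86), np.uint8(20), np.uint8(103)), (202, np.uint8(90), np.uint8(18), np.uint8(102)), (203, np.uint8(86), np.uint8(20), np.uint8(103)), (204, np.uint8(90), np.uint8(15), np.uint8(104)), (205, np.uint8(105), np.uint8(4), np.uint8(120)), (206, np.uint8(0), np.uint8(0), np.uint8(132)), (207, np.uint8(135), np.uint8(4), np.uint8(143)), (208, np.uint8(120), np.uint8(5), np.uint8(151)), (209, np.uint8(120), np.uint8(5), np.uint8(150)), (210, np.uint8(128), np.uint8(7), np.uint8(149)), (211, np.uint8(120), np.uint8(5), np.uint8(149))]
[0.62114303 0.21905454 0.042     ] [0.6313249  0.17192487 0.055     ] 0.04821696601078402
```

Emit:
{"fn": "send_rows", "kwargs": {
  "xyz": [
    [0,3,8],
    [0,3,24],
    [0,3,42],
    [0,3,60],
    [0,3,78],
    [0,3,94],
    [0,3,106],
    [0,3,114],
    [0,3,119],
    [0,3,119]
  ],
  "dr": [
    [0,0,0],
    [0,0,0],
    [0,0,0],
    [0,0,0],
    [0,0,0],
    [0,0,0],
    [0,0,0],
    [0,0,0],
    [0,0,0],
    [0,0,0]
  ],
  "jaw": 70
}}

```text
time: 2.7
position: [0.6244, 0.1971, 0.0511]
tool_rot: [-1.986, -2.433, 0.001]
ft_force: [-0.0, 0.5, -0.6]
grip_width: 0.806
grip_force: 0.0
```

Emit:
{"fn": "send_rows", "kwargs": {
  "xyz": [
    [0,0,0],
    [0,0,0],
    [0,0,0],
    [0,0,0],
    [0,0,0],
    [0,0,0],
    [0,0,0],
    [0,0,0],
    [0,0,0],
    [0,0,0]
  ],
  "dr": [
    [0,0,0],
    [0,0,0],
    [0,0,0],
    [0,0,0],
    [0,0,0],
    [0,0,0],
    [0,0,0],
    [0,0,0],
    [0,0,0],
    [0,0,0]
  ],
  "jaw": 15,
  "grip_force": 35
}}

```text
time: 3.53
position: [0.6251, 0.1966, 0.052]
tool_rot: [-1.987, -2.433, -0.0]
ft_force: [0.6, -0.1, -0.0]
grip_width: 0.193
grip_force: 0.0
```

```bash
python3 - <<'E'
from h import *
s=get_state(); im=get_image("wrist");a=get_image("side"); 
c=cv2.resize(a[200:320,120:280],(640,480),interpolation=cv2.INTER_CUBIC)
out=np.zeros((480,800,3),np.uint8); out[:,:640]=c; 
cv2.imwrite("pics/s2.png",np.vstack([c[:,:,::-1]])); cv2.imwrite("pics/w2.png",im[:,:,::-1]); print(s)
E
```

```text
{'time': 3.5333, 'joint_positions': array([-0.61913241,  0.4624163 ,  0.3522773 ,  1.62533558, -0.17500729,
        1.08504425, -0.01788667]), 'qd': array([-0.00101747, -0.00170421,  0.00018544,  0.0002029 , -0.00025652,
        0.00063618,  0.00296   ]), 'joint_torque': array([ 2.47239121e-03, -5.09459066e+01,  5.30438617e+00, -2.78014165e+01,
       -5.66448807e-02,  3.69679090e-02, -9.25028826e-05]), 'position': array([0.62508063, 0.19662215, 0.05196054]), 'tool_rot': array([-1.98728614e+00, -2.43310954e+00, -3.85859823e-05]), 'ft_force': array([ 0.55679179, -0.06992104, -0.00231524]), 'torque': array([-0.0977307 ,  0.06339347,  0.00861975]), 'grip_force': 0.0, 'grip_width': 0.1927000010625923}
```

View pics/s2.png

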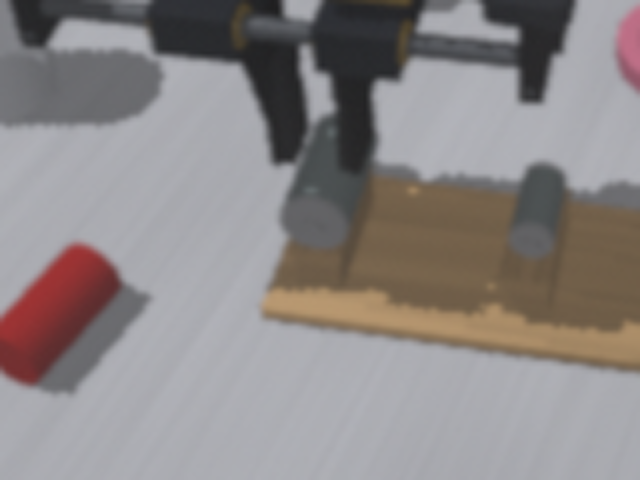

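```bash
python3 - <<'E'
from h import *
s=get_state();M=T(s);S=cam("side")
for z in (0,.017,.012):
  for y in (-.015,-.008,.008,.015):
    p=M@[.0095,y,z,1]; print(z,y,p[:3].round(3),((proj(S,p[:3])-[120,200])*4).round(0))
for x in (-.025,.025): print("cell axis end",((proj(S,(M@[x,0,.010,1])[:3])-[120,200])*4).round(0))
print(s['grip_width']*87)
E
```

```text
0 -0.015 [0.609 0.203 0.052] [361. 187.]
0 -0.008 [0.615 0.204 0.052] [342. 185.]
0 0.008 [0.631 0.208 0.052] [300. 180.]
0 0.015 [0.638 0.209 0.052] [282. 178.]
0.017 -0.015 [0.609 0.203 0.035] [363. 218.]
0.017 -0.008 [0.615 0.204 0.035] [345. 216.]
0.017 0.008 [0.631 0.208 0.035] [304. 211.]
0.017 0.015 [0.638 0.209 0.035] [286. 209.]
0.012 -0.015 [0.609 0.203 0.04 ] [363. 209.]
0.012 -0.008 [0.615 0.204 0.04 ] [344. 207.]
0.012 0.008 [0.631 0.208 0.04 ] [303. 202.]
0.012 0.015 [0.638 0.209 0.04 ] [285. 200.]
cell axis end [346. 136.]
cell axis end [312. 232.]
15.896077583727491
```

View pics/w2.png

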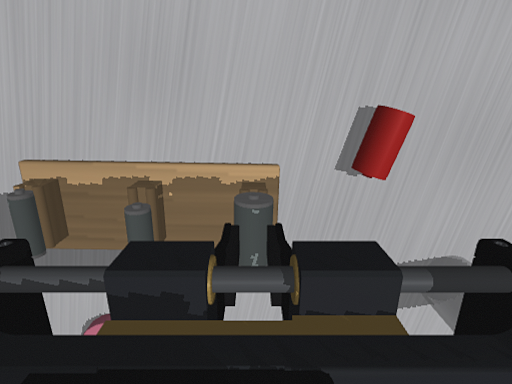

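Emit:
{"fn": "send_rows", "kwargs": {
  "xyz": [
    [0,0,0],
    [0,0,0],
    [0,0,0],
    [0,0,0],
    [0,0,0],
    [0,0,2],
    [0,0,4],
    [0,0,7],
    [0,0,10],
    [0,0,11]
  ],
  "dr": [
    [0,0,0],
    [0,0,0],
    [0,0,0],
    [0,0,0],
    [0,0,0],
    [0,0,0],
    [0,0,0],
    [0,0,0],
    [0,0,0],
    [0,0,0]
  ],
  "jaw": 60,
  "grip_force": 5
}}

```text
time: 4.47
position: [0.6247, 0.1965, 0.0401]
tool_rot: [-1.987, -2.433, 0.001]
ft_force: [0.6, 0.4, 0.3]
grip_width: 0.686
grip_force: 0.0
```

```bash
python3 - <<'E'
from h import *
s=get_state(); a=get_image("side");w=get_image("wrist"); 
c=cv2.resize(a[195:285,150:270],(640,480),interpolation=cv2.INTER_CUBIC); cv2.imwrite("pics/s3.png",c[:,:,::-1]); cv2.imwrite("pics/w3.png",w[:,:,::-1])
print(s['position'],s['grip_width']*87); M=T(s);S=cam("side")
for z in (-.01,0,.017):
  for y in (-.030,.030):
    p=M@[.0,y,z,1]; print(z,y,((proj(S,p[:3])-[150,195])*16/3).round(0))
E
```

```text
[0.62465261 0.19650077 0.04013407] 59.65768905905924
-0.01 -0.03 [383. 263.]
-0.01 0.03 [176. 238.]
0 -0.03 [385. 287.]
0 0.03 [180. 263.]
0.017 -0.03 [387. 327.]
0.017 0.03 [186. 303.]
```

View pics/s3.png

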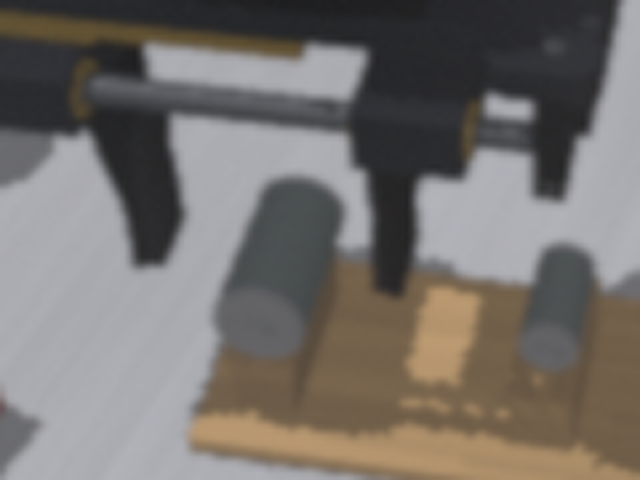

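Emit:
{"fn": "send_rows", "kwargs": {
  "xyz": [
    [0,0,0],
    [0,0,0],
    [0,0,0],
    [0,0,0],
    [0,0,0],
    [0,0,0],
    [0,0,0],
    [0,0,0],
    [0,0,0],
    [0,0,0]
  ],
  "dr": [
    [0,0,0],
    [0,0,0],
    [0,0,0],
    [0,0,0],
    [0,0,0],
    [0,0,0],
    [0,0,0],
    [0,0,0],
    [0,0,0],
    [0,0,0]
  ],
  "jaw": 20,
  "grip_force": 6
}}

```text
time: 5.4
position: [0.6252, 0.1967, 0.041]
tool_rot: [1.987, 2.433, 0.0]
ft_force: [1.3, 0.1, -0.1]
grip_width: 0.231
grip_force: 0.1
```

```bash
python3 - <<'E'
from h import *
s=get_state();print(s['position'],s['grip_width']*87,s['grip_force'])
M=np.load("w1.npy"); s1=dict(position=M[:3,3],tool_rot=R.from_matrix(M[:3,:3]).as_rotvec()); C=cam("wrist",s1)
for x in (-.0095,.0095):
 for z in (-.02,0,.017): print(x,z,[proj(C,(M@[x,y,z,1])[:3]).round(0) for y in (-.0435,.0435)])
E
```

```text
[0.62518244 0.19666104 0.04102277] 20.119735138508037 0.09083098091650754
-0.0095 -0.02 [array([179., 261.]), array([326., 261.])]
-0.0095 0 [array([187., 244.]), array([319., 245.])]
-0.0095 0.017 [array([192., 233.]), array([313., 233.])]
0.0095 -0.02 [array([177., 231.]), array([328., 232.])]
0.0095 0 [array([185., 218.]), array([321., 218.])]
0.0095 0.017 [array([190., 208.]), array([315., 208.])]
```

```bash
python3 - <<'E'
from h import *
a=get_image("side");w=get_image("wrist");t=get_image("top")
r=lambda c,s:cv2.resize(np.ascontiguousarray(c),s,interpolation=cv2.INTER_CUBIC)
o=np.zeros((600,800,3),np.uint8)
o[:300,:400]=r(a[195:285,150:270],(400,300)); o[:300,400:]=r(w[170:290,170:330],(400,300))
o[300:,:400]=r(t[130:220,140:260],(400,300)); o[300:,400:]=r(w,(400,300))
cv2.imwrite("pics/m4.png",o[:,:,::-1])
E
```

```text
(no output)
```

View pics/m4.png

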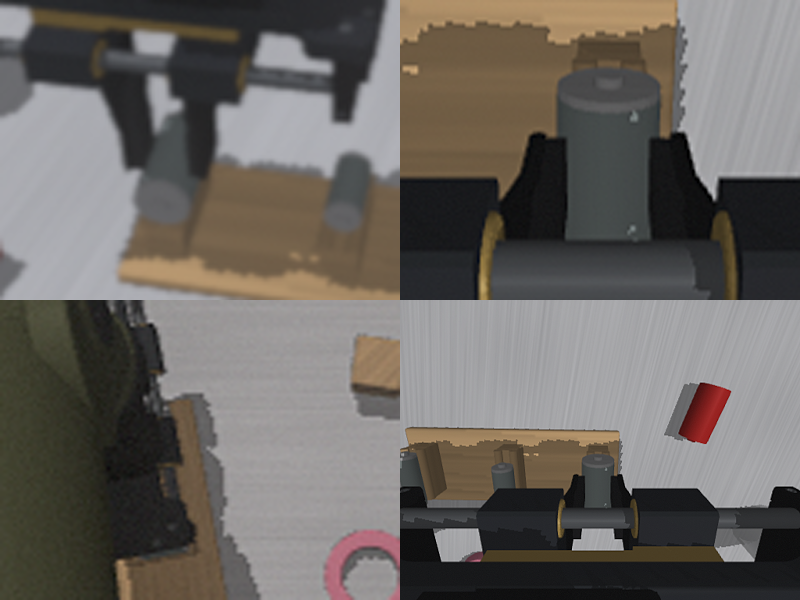

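```bash
python3 - <<'E'
from h import *
s=get_state();M=T(s);S=cam("side");C=cam("wrist",s);Mi=np.linalg.inv(M)
sd=lambda u,v:(150+u*.3,195+v*.3); wr=lambda u,v:(170+(u-400)*.4,170+v*.4)
for n,a,b in [("L in side",(151,166),(652,137)),("L outer",(126,170),(690,138)),("R in side",(190,172),(565,135)),("R outer",(211,177),(528,134)),
  ("cell near end",(163,207),(608,88)),("carriage corner R",(240,102),(498,180))]:
    p,e=tri(S,sd(*a),C,wr(*b)); print(n,p.round(4),"tool",(Mi@[*p,1])[:3].round(4),"err",e.round(4))
E
```

```text
L in side [0.6334 0.2058 0.049 ] tool [ 0.0073  0.0099 -0.008 ] err 0.0031
L outer [0.6448 0.2062 0.0433] tool [ 0.0054  0.0211 -0.0023] err 0.0001
R in side [0.6132 0.2043 0.0519] tool [ 0.0099 -0.0102 -0.0109] err 0.0005
R outer [0.6044 0.2016 0.0493] tool [ 0.009  -0.0194 -0.0083] err 0.0004
cell near end [0.6229 0.2126 0.0345] tool [0.0161 0.0009 0.0065] err 0.0015
carriage corner R [0.5964 0.2007 0.0892] tool [ 0.0097 -0.0274 -0.0482] err 0.0187
```

The montage shows the fingertips ending above the cell's widest part: tip corners triangulate to tool z ≈ −8 mm, not +17, with fingers on both sides of the cell. So I go about 14 mm deeper, watching the force.

Emit:
{"fn": "send_rows", "kwargs": {
  "xyz": [
    [0,0,0],
    [0,0,0],
    [0,0,0],
    [-1,0,0],
    [-2,0,2],
    [-2,0,5],
    [-2,0,8],
    [-2,0,11],
    [-2,0,14],
    [-2,0,14]
  ],
  "dr": [
    [0,0,0],
    [0,0,0],
    [0,0,0],
    [0,0,0],
    [0,0,0],
    [0,0,0],
    [0,0,0],
    [0,0,0],
    [0,0,0],
    [0,0,0]
  ],
  "jaw": 60
}}

```text
time: 6.38
position: [0.6249, 0.1946, 0.0259]
tool_rot: [-1.987, -2.433, 0.002]
ft_force: [0.4, 1.2, -0.4]
grip_width: 0.688
grip_force: 0.0
```

Emit:
{"fn": "send_rows", "kwargs": {
  "xyz": [
    [0,0,0],
    [0,0,0],
    [0,0,0],
    [0,0,0],
    [0,0,0],
    [0,0,0],
    [0,0,0],
    [0,0,0],
    [0,0,0],
    [0,0,0]
  ],
  "dr": [
    [0,0,0],
    [0,0,0],
    [0,0,0],
    [0,0,0],
    [0,0,0],
    [0,0,0],
    [0,0,0],
    [0,0,0],
    [0,0,0],
    [0,0,0]
  ],
  "jaw": 15,
  "grip_force": 8
}}

```text
time: 7.22
position: [0.6256, 0.1947, 0.0271]
tool_rot: [1.987, 2.433, 0.0]
ft_force: [0.9, -0.9, 0.5]
grip_width: 0.296
grip_force: 8.0
```

Emit:
{"fn": "send_rows", "kwargs": {
  "xyz": [
    [0,0,0],
    [0,0,0],
    [0,0,-4],
    [0,0,-14],
    [0,0,-30],
    [0,0,-50],
    [0,0,-70],
    [0,0,-86],
    [0,0,-96],
    [0,0,-100]
  ],
  "dr": [
    [0,0,0],
    [0,0,0],
    [0,0,0],
    [0,0,0],
    [0,0,0],
    [0,0,0],
    [0,0,0],
    [0,0,0],
    [0,0,0],
    [0,0,0]
  ],
  "grip_force": 40
}}

```text
time: 8.05
position: [0.6266, 0.1949, 0.1296]
tool_rot: [1.986, 2.432, 0.005]
ft_force: [0.2, 0.4, -0.5]
grip_width: 0.287
grip_force: 39.9
```

Emit:
{"fn": "send_rows", "kwargs": {
  "xyz": [
    [-10,-7,0],
    [-32,-21,0],
    [-60,-40,0],
    [-90,-60,0],
    [-120,-80,0],
    [-150,-100,0],
    [-180,-120,0],
    [-206,-138,0],
    [-225,-150,0],
    [-235,-157,0]
  ],
  "dr": [
    [0,0,0],
    [0,0,0],
    [0,0,-0.01],
    [0,0,-0.02],
    [0,0,-0.03],
    [0,0,-0.04],
    [0,0,-0.05],
    [0,0,-0.06],
    [0,0,-0.07],
    [0,0,-0.08]
  ]
}}

```text
time: 8.88
position: [0.5154, -0.0715, 0.1257]
tool_rot: [-1.893, -2.505, 0.004]
ft_force: [-0.2, 0.3, -0.3]
grip_width: 0.287
grip_force: 39.9
```

```bash
python3 - <<'E'
from h import *
s=get_state(); w=get_image("wrist");a=get_image("side"); np.save("w5.npy",T(s)); print(T(s).round(4),s['grip_width']*87,s['grip_force'])
r=lambda c,s:cv2.resize(np.ascontiguousarray(c),s,interpolation=cv2.INTER_CUBIC)
cv2.imwrite("pics/w5.png",w[:,:,::-1]); cv2.imwrite("pics/s5.png",a[:,:,::-1])
C=cam("wrist",s);S=cam("side");b=np.array([.504,-.1346,.042]);y=np.array([-.276,.961,0]);x=np.array([.961,.276,0])
for n,p in [("lip",b+.017*y+[0,0,.025]),("pl",b-.021*y-.013*x+[0,0,.058]),("pr",b-.021*y+.013*x+[0,0,.058])]: print(n,proj(C,p).round(0),proj(S,p).round(0))
o=np.zeros((600,800,3),np.uint8); o[:,:]=0
o[:300,:400]=r(w,(400,300)); o[:300,400:]=r(w[100:250,150:350],(400,300)); 
u,v=proj(S,b+[0,0,.06]).astype(int); o[300:,:400]=r(a[v-60:v+60,u-80:u+80],(400,300)); print(u,v)
q=(T(s)@[0,0,-.015,1])[:3]; u,v=proj(S,q).astype(int);print(u,v); o[300:,400:]=r(a[v-45:v+45,u-60:u+60],(400,300))
cv2.imwrite("pics/m5.png",o[:,:,::-1])
E
```

```text
[[-2.729e-01  9.620e-01 -2.900e-03  5.154e-01]
 [ 9.621e-01  2.729e-01 -8.000e-04 -7.150e-02]
 [-0.000e+00 -3.000e-03 -1.000e+00  1.257e-01]
 [ 0.000e+00  0.000e+00  0.000e+00  1.000e+00]] 24.96955430914919 39.9413788318634
lip [221. 244.] [328. 145.]
pl [202. 305.] [335. 122.]
pr [234. 305.] [322. 121.]
329 125
319 121
```

View pics/m5.png

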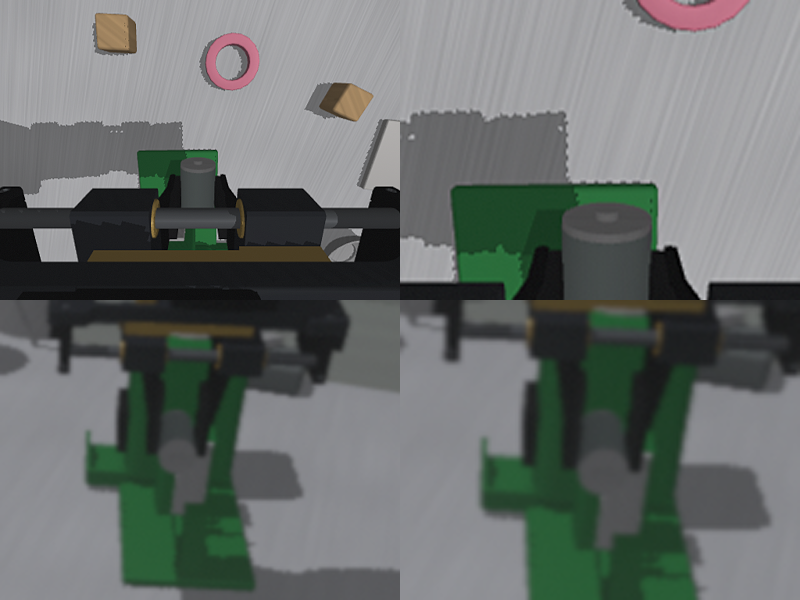

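```bash
python3 - <<'E'
from h import *
s=get_state();M=np.load("w5.npy");Mi=np.linalg.inv(M)
s5=dict(position=M[:3,3],tool_rot=R.from_matrix(M[:3,:3]).as_rotvec());C=cam("wrist",s5);S=cam("side");P=cam("top")
p,e=tri(C,(252.5,206),S,(322,127)); print("nub",p.round(4),"tool",(Mi@[*p,1])[:3].round(4),e)
for z in (-.018,-.015,-.012):
    o,d=ray(C,252.5,206); o=(Mi@[*o,1])[:3]; d=Mi[:3,:3]@d; print("nub at toolz",z,(o+d*(z-o[2])/d[2]).round(4))
a=onz(C,176.5,193.5,.010);b=onz(C,278,191.5,.010); print("wrist corners",a.round(4),b.round(4),np.degrees(np.arctan2(*(b-a)[1::-1])))
q=lambda u,v,z:onz(P,285+u/5,150+v/5,z); print("top corners",q(140,505,.01).round(4),q(72,278,.01).round(4))
print(s['position'])
E
```

```text
nub [ 0.5072 -0.0486  0.1429] tool [ 0.0243 -0.0017 -0.0172] 0.0030883089533795378
nub at toolz -0.018 [ 0.0243 -0.0002 -0.018 ]
nub at toolz -0.015 [ 0.0232 -0.0002 -0.015 ]
nub at toolz -0.012 [ 0.0221 -0.0002 -0.012 ]
wrist corners [ 0.4417 -0.1052  0.01  ] [ 0.5429 -0.0739  0.01  ] 17.169470180480285
top corners [ 0.437  -0.1067  0.01  ] [ 0.5412 -0.0765  0.01  ]
[ 0.51609821 -0.07037887  0.12589189]
```

```bash
python3 - <<'E'
from h import *
S=cam("side");P=cam("top")
im=cv2.imread("pics/side0.png");h=cv2.cvtColor(im,cv2.COLOR_BGR2HSV)
for v in range(116,152,3): 
    row=h[v,305:350]; g=np.where(row[:,1]<70)[0]+305; print(v,g.min() if len(g) else '',g.max() if len(g) else '', len(g))
c=cv2.resize(im[100:190,280:400],(800,600),interpolation=cv2.INTER_CUBIC); cv2.imwrite("pics/c6.png",c)
b=np.array([.504,-.1346,.042]);y=np.array([-.276,.961,0]);x=np.array([.961,.276,0])
for n,p in [("pl",b-.021*y-.013*x+[0,0,.058]),("pr",b-.021*y+.013*x+[0,0,.058]),("lip-",b+.033*y-.009*x+[0,0,.025]),("lip+",b+.033*y+.009*x+[0,0,.025]),("post base-",b+.033*y-.009*x+[0,0,-.032]),("base+",b+.033*y+.009*x+[0,0,-.032])]: print(n,proj(S,p).round(1),((proj(S,p)-[280,100])*20/3).round())
E
```

```text
116 344 349 6
119 343 349 7
122 321 349 22
125 321 349 21
128 320 349 22
131 320 349 22
134 319 349 23
137 319 349 23
140 318 349 22
143 318 349 21
146 318 349 12
149 317 349 12
pl [334.8 121.7] [366. 145.]
pr [322.  121.1] [280. 141.]
lip- [333.  149.6] [353. 330.]
lip+ [323.9 149.1] [293. 327.]
post base- [329.1 172.9] [328. 486.]
base+ [320.4 172.4] [270. 483.]
```

View pics/c6.png

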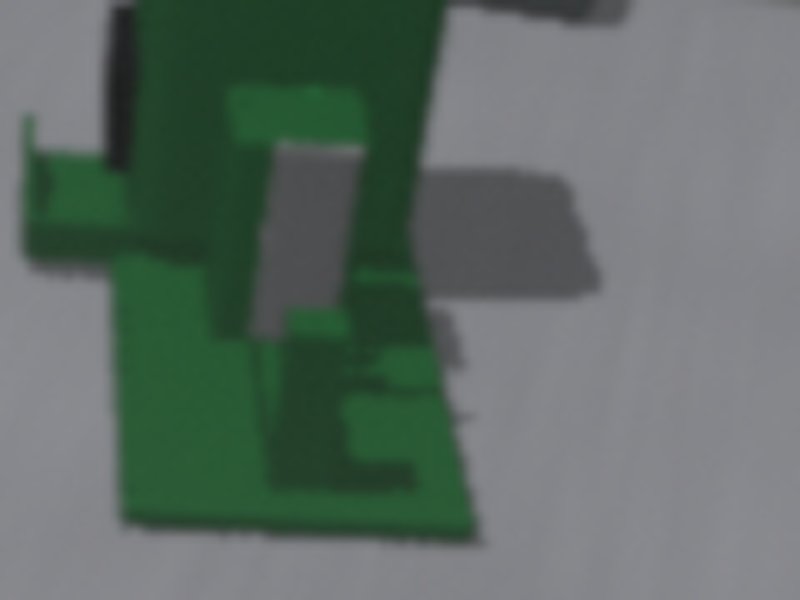

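The unobstructed side crop shows the spring plate's top corners at (275,142) and (365,147) and the lip front at (285–350,335). All are within about 1 mm of the bay pose predicted from the top view, and the cell is firmly held with its nub to +y.

Emit:
{"fn": "send_rows", "kwargs": {
  "xyz": [
    [-6,-4,0],
    [-16,-10,0],
    [-28,-17,0],
    [-38,-24,0],
    [-44,-27,0],
    [-45,-28,4],
    [-45,-28,14],
    [-45,-28,26],
    [-45,-28,36],
    [-45,-28,40]
  ],
  "dr": [
    [0,0,0],
    [0,0,0],
    [0,0,-0.005],
    [0,0,-0.005],
    [0,0,-0.005],
    [0,0,-0.005],
    [0,0,-0.005],
    [0,0,-0.005],
    [0,0,-0.005],
    [0,0,-0.005]
  ]
}}

```text
time: 9.82
position: [0.5027, -0.1169, 0.0843]
tool_rot: [-1.879, -2.514, 0.003]
ft_force: [0.0, 0.2, -1.3]
grip_width: 0.288
grip_force: 39.9
```

```bash
cat >g.py <<'E'
from h import *
def rep():
    s=get_state();M=T(s);c=(M@[-.0015,0,-.015,1])[:3]
    th=np.radians(106.1);y=np.array([np.cos(th),np.sin(th)]);x=np.array([y[1],-y[0]]);d=(c-[.505,-.1338,.042])
    print("cell in bay mm x %.1f y %.1f z %.1f"%(x@d[:2]*1e3,y@d[:2]*1e3,d[2]*1e3),"yaw",np.degrees(np.arctan2(M[1,0],M[0,0])).round(2),"F bay x,y,z",(x@s['ft_force'][:2]).round(1),(y@s['ft_force'][:2]).round(1),s['ft_force'][2].round(1),"w",s['grip_width']*87,s['time'])
if __name__=="__main__": rep()
E
python3 g.py
```

```text
cell in bay mm x 2.5 y 15.4 z 57.3 yaw 106.46 F bay x,y,z 0.1 0.2 -1.3 w 25.035578652100984 9.8167
```

Emit:
{"fn": "send_rows", "kwargs": {
  "xyz": [
    [-1,-1,3],
    [-3,-2,8],
    [-4,-2,12],
    [-4,-2,14],
    [-4,-2,14],
    [-6,-2,14],
    [-9,-2,14],
    [-12,-2,14],
    [-15,-2,14],
    [-15,-2,14]
  ],
  "dr": [
    [0,0,0],
    [0,0,0],
    [0,0,0],
    [0,0,0],
    [0,0,0],
    [0,0,0],
    [0,0,0],
    [0,0,0],
    [0,0,0],
    [0,0,0]
  ]
}}

```text
time: 10.65
position: [0.5068, -0.1333, 0.0732]
tool_rot: [1.883, 2.515, 0.001]
ft_force: [-0.5, 2.9, -0.3]
grip_width: 0.284
grip_force: 39.9
```

```bash
cat >>g.py <<'E'
    S=cam("side"); a=get_image("side"); h=cv2.cvtColor(a,cv2.COLOR_RGB2HSV)
    cv2.imwrite("pics/last.png",a[:,:,::-1])
    M=T(get_state()); n=(M@[.021,0,-.015,1])[:3]; u,v=proj(S,n); print("pred nub face",u.round(1),v.round(1))
    for vv in range(int(v)-10,int(v)+40,4):
        r=h[vv,300:350]; print(vv,"".join('g' if (p[1]>90 and 40<p[0]<90) else ('#' if p[2]<50 else '.') for p in r))
E
python3 g.py
```

```text
File "g.py", line 7
    S=cam("side"); a=get_image("side"); h=cv2.cvtColor(a,cv2.COLOR_RGB2HSV)
IndentationError: unexpected indent
```

```bash
sed -i 's/^if __name__.*/if 1:\n    rep()/' g.py; python3 g.py
```

```text
cell in bay mm x 1.8 y -1.5 z 46.2 yaw 106.35 F bay x,y,z 0.3 3.0 -0.3 w 24.7031095343726 10.65
pred nub face 328.0 137.2
127 ggggggggggggggggg#####...........#######gg........
131 gggggggggggggggg#####............######gg.........
135 ggggggggggggggggg####..............###ggg.........
139 gggggggggggggggggg.................gggggg.........
143 ggggggggggggggggg...............ggggggggggg.......
147 ggggggggggggggggg.......ggggggggggggggggggg.......
151 gggggggggggggggggggggggggggggggggggggggggggg......
155 ggggggggggggggggggggggggggggggggggggggggggggg.....
159 gggggggggggggggggggggggggggggggggggggggggggggg....
163 ggggggggggggggggggggggggggggggggggggggggggggggg...
167 gggggggggggggggggggggggggggggggggggggggggggggggg..
171 gggggggggggggggggggggggggggggggggggggggggggggggg..
175 gggggggggggggggggggggggggggggggggggggggggggggggggg
```

Emit:
{"fn": "send_rows", "kwargs": {
  "xyz": [
    [0,-1,1],
    [0,-2,2],
    [-2,-2.5,3],
    [-4,-2.5,3],
    [-6,-2.5,3],
    [-8,-2.5,3],
    [-10,-2.5,3],
    [-12,-2.5,3],
    [-14,-2.5,3],
    [-14,-2.5,3]
  ],
  "dr": [
    [0,0,0],
    [0,0,0],
    [0,0,0],
    [0,0,0],
    [0,0,0],
    [0,0,0],
    [0,0,0],
    [0,0,0],
    [0,0,0],
    [0,0,0]
  ]
}}

```text
time: 11.53
position: [0.5078, -0.1471, 0.0698]
tool_rot: [-1.882, -2.514, 0.0]
ft_force: [-1.1, 3.7, -1.6]
grip_width: 0.288
grip_force: 39.9
```

```bash
python3 g.py
```

```text
cell in bay mm x -1.0 y -15.0 z 42.8 yaw 106.37 F bay x,y,z -0.0 3.8 -1.6 w 25.027196860272635 11.5333
pred nub face 328.6 135.2
125 ggggggggggggggggg######..........#######gg........
129 ggggggggggggggggg#####............#####gg.........
133 ggggggggggggggggg####..............###gg..........
137 ggggggggggggggggg...................ggggg.........
141 ggggggggggggggggg...............gggggggggg........
145 gggggggggggggggg..............ggggggggggggg.......
149 gggggggggggggggggggggggggggggggggggggggggggg......
153 ggggggggggggggggggggggggggggggggggggggggggggg.....
157 ggggggggggggggggggggggggggggggggggggggggggggg.....
161 gggggggggggggggggggggggggggggggggggggggggggggg....
165 ggggggggggggggggggggggggggggggggggggggggggggggg...
169 gggggggggggggggggggggggggggggggggggggggggggggggg..
173 gggggggggggggggggggggggggggggggggggggggggggggggggg
```

```bash
python3 - <<'E'
from h import *
F=[];X=[]
for i in range(6):
    get_image("top"); s=get_state(); F.append(s['ft_force']);X.append(s['position'])
F=np.array(F).mean(0);th=np.radians(106.2);y=np.array([np.cos(th),np.sin(th)]);print(F, y@F[:2],(y@F[:2]-.6)/.2,"mm travel",np.mean(X,0),np.std(X,0))
E
```

```text
[-1.94551238  3.79873797 -1.27789411] 4.190684739994294 17.95342369997147 mm travel [ 0.50780732 -0.14683145  0.06984072] [4.74393289e-05 1.14448097e-05 4.82358244e-05]
```

Emit:
{"fn": "send_rows", "kwargs": {
  "xyz": [
    [0,0,2],
    [0,0,5],
    [0,0,9],
    [0,0,13],
    [0,0,17],
    [0,0,21],
    [0,0,25],
    [0,0,28],
    [0,0,30],
    [0,0,30]
  ],
  "dr": [
    [0,0,0],
    [0,0,0],
    [0,0,0],
    [0,0,0],
    [0,0,0],
    [0,0,0],
    [0,0,0],
    [0,0,0],
    [0,0,0],
    [0,0,0]
  ]
}}

```text
time: 12.72
position: [0.5076, -0.1469, 0.0393]
tool_rot: [-1.882, -2.515, 0.001]
ft_force: [-1.1, 3.2, -1.4]
grip_width: 0.284
grip_force: 39.9
```

```bash
python3 g.py
```

```text
cell in bay mm x -1.1 y -14.9 z 12.3 yaw 106.39 F bay x,y,z -0.2 3.4 -1.4 w 24.717305126596294 12.7167
pred nub face 326.7 148.0
138 gggggggggggggggg#####..........#######ggg.........
142 ggggggggggggggg#####............#####gggggg.......
146 gggggggggggggggg####.............###ggggggg.......
150 ggggggggggggggggggg....ggggggggggggggggggggg......
154 ggggggggggggggggggggggggggggggggggggggggggggg.....
158 gggggggggggggggggggggggggggggggggggggggggggggg....
162 ggggggggggggggggggggggggggggggggggggggggggggggg...
166 ggggggggggggggggggggggggggggggggggggggggggggggg...
170 ggggggggggggggggggggggggggggggggggggggggggggggggg.
174 gggggggggggggggggggggggggggggggggggggggggggggggggg
178 ........gggggggggggggggggggggggggggggggggggggggggg
182 ..................................................
186 ..................................................
```

Emit:
{"fn": "send_rows", "kwargs": {
  "xyz": [
    [0,0,1],
    [0,0,3],
    [0,0,5],
    [0,0,7],
    [0,0,9],
    [0,0,10],
    [0,0,11],
    [0,0,11.5],
    [0,0,11.5],
    [0,0,11.5]
  ],
  "dr": [
    [0,0,0],
    [0,0,0],
    [0,0,0],
    [0,0,0],
    [0,0,0],
    [0,0,0],
    [0,0,0],
    [0,0,0],
    [0,0,0],
    [0,0,0]
  ]
}}

```text
time: 13.6
position: [0.508, -0.147, 0.0283]
tool_rot: [-1.882, -2.515, 0.0]
ft_force: [-1.1, 3.9, -0.7]
grip_width: 0.287
grip_force: 39.9
```

```bash
python3 g.py
```

```text
cell in bay mm x -0.8 y -15.0 z 1.3 yaw 106.39 F bay x,y,z 0.0 4.1 -0.7 w 24.966962907309092 13.6
pred nub face 325.8 152.6
142 ggggggggggggggg#####...........######gggggg.......
146 gggggggggggggg######....ggggggg.####ggggggg.......
150 ggggggggggggggg####....gggggggggg###gggggggg......
154 gggggggggggggggggg.....gggggggggggggggggggggg.....
158 gggggggggggggggggggggggggggggggggggggggggggggg....
162 ggggggggggggggggggggggggggggggggggggggggggggggg...
166 ggggggggggggggggggggggggggggggggggggggggggggggg...
170 ggggggggggggggggggggggggggggggggggggggggggggggggg.
174 gggggggggggggggggggggggggggggggggggggggggggggggggg
178 ........gggggggggggggggggggggggggggggggggggggggggg
182 ..................................................
186 ..................................................
190 ..................................................
```

Emit:
{"fn": "send_rows", "kwargs": {
  "xyz": [
    [0,0,0.5],
    [0,0,1],
    [2,0,1],
    [4,0,1],
    [6,0,1],
    [8,0,1],
    [10,0,1],
    [12,0,1],
    [13,0,1],
    [13,0,1]
  ],
  "dr": [
    [0,0,0],
    [0,0,0],
    [0,0,0],
    [0,0,0],
    [0,0,0],
    [0,0,0],
    [0,0,0],
    [0,0,0],
    [0,0,0],
    [0,0,0]
  ]
}}

```text
time: 14.48
position: [0.5045, -0.1346, 0.0275]
tool_rot: [1.882, 2.515, 0.0]
ft_force: [-0.8, 2.0, 0.0]
grip_width: 0.286
grip_force: 39.9
```

```bash
python3 g.py
```

```text
cell in bay mm x -0.7 y -2.1 z 0.5 yaw 106.4 F bay x,y,z -0.2 2.1 0.0 w 24.838751636109766 14.4833
pred nub face 326.2 156.3
146 ggggggggggggggg######...........######ggggg.......
150 ggggggggggggggg#####...ggggggggg#####ggggggg......
154 ggggggggggggggg####....ggggggggg####ggggggggg.....
158 gggggggggggggggggg.....gggggggg..ggggggggggggg....
162 ggggggggggggggggggggggggggggggggggggggggggggggg...
166 ggggggggggggggggggggggggggggggggggggggggggggggg...
170 gggggggggggggggggggggggggggggggggggggggggggggggg..
174 gggggggggggggggggggggggggggggggggggggggggggggggggg
178 ........gggggggggggggggggggggggggggggggggggggggggg
182 ..................................................
186 ..................................................
190 ..................................................
194 ..................................................
```

Emit:
{"fn": "send_rows", "kwargs": {
  "xyz": [
    [0.5,0,0.5],
    [1,0,0.5],
    [1,0,0.5],
    [1,0,0.5],
    [1,0,0.5],
    [1,0,0.5],
    [1,0,0.5],
    [1,0,0.5],
    [1,0,0.5],
    [1,0,0.5]
  ],
  "dr": [
    [0,0,0],
    [0,0,0],
    [0,0,0],
    [0,0,0],
    [0,0,0],
    [0,0,0],
    [0,0,0],
    [0,0,0],
    [0,0,0],
    [0,0,0]
  ],
  "grip_force": 4
}}

```text
time: 15.37
position: [0.5043, -0.1337, 0.0271]
tool_rot: [1.882, 2.515, 0.0]
ft_force: [-0.3, 1.2, 1.6]
grip_width: 0.3
grip_force: 4.0
```

Emit:
{"fn": "send_rows", "kwargs": {
  "xyz": [
    [0,0,0],
    [0,0,0],
    [0,0,0],
    [0,0,0],
    [0,0,0],
    [0,0,0],
    [0,0,0],
    [0,0,0],
    [0,0,0],
    [0,0,0]
  ],
  "dr": [
    [0,0,0],
    [0,0,0],
    [0,0,0],
    [0,0,0],
    [0,0,0],
    [0,0,0],
    [0,0,0],
    [0,0,0],
    [0,0,0],
    [0,0,0]
  ],
  "jaw": 50
}}

```text
time: 16.2
position: [0.5041, -0.1336, 0.027]
tool_rot: [1.882, 2.515, 0.0]
ft_force: [-0.1, -0.0, 0.7]
grip_width: 0.575
grip_force: 0.0
```

```bash
python3 g.py
```

```text
cell in bay mm x -0.8 y -1.0 z -0.0 yaw 106.39 F bay x,y,z -0.1 -0.0 0.7 w 49.98649279652435 16.2
pred nub face 326.3 156.8
146 gggggggggg####ggg.............ggggggg#######......
150 ggggggggg.####gggg.....gggggggggggggg######g......
154 ggggggggg####.gggg.....gggggggggggggg####gggg.....
158 gggggggggggggggggg.....ggggggg...ggggggggggggg....
162 ggggggggggggggggggggggggggggggggggggggggggggggg...
166 ggggggggggggggggggggggggggggggggggggggggggggggg...
170 gggggggggggggggggggggggggggggggggggggggggggggggg..
174 gggggggggggggggggggggggggggggggggggggggggggggggggg
178 ........gggggggggggggggggggggggggggggggggggggggggg
182 ..................................................
186 ..................................................
190 ..................................................
194 ..................................................
```

Emit:
{"fn": "send_rows", "kwargs": {
  "xyz": [
    [0,0,-3],
    [0,0,-10],
    [0,0,-20],
    [0,0,-34],
    [0,0,-50],
    [0,0,-68],
    [0,0,-86],
    [0,0,-104],
    [0,0,-118],
    [0,0,-125]
  ],
  "dr": [
    [0,0,0],
    [0,0,0],
    [0,0,0],
    [0,0,0],
    [0,0,0],
    [0,0,0],
    [0,0,0],
    [0,0,0],
    [0,0,0],
    [0,0,0]
  ]
}}

```text
time: 17.08
position: [0.5054, -0.134, 0.1551]
tool_rot: [1.88, 2.512, 0.004]
ft_force: [0.7, 0.1, -0.4]
grip_width: 0.57
grip_force: 0.0
```

Emit:
{"fn": "send_rows", "kwargs": {
  "xyz": [
    [10,0,0],
    [30,0,0],
    [60,0,0],
    [95,0,0],
    [130,0,0],
    [165,0,0],
    [195,0,0],
    [215,0,0],
    [225,0,0],
    [225,0,0]
  ],
  "dr": [
    [0,0,0],
    [0,0,0],
    [0,0,0],
    [0,0,0],
    [0,0,0],
    [0,0,0],
    [0,0,0],
    [0,0,0],
    [0,0,0],
    [0,0,0]
  ]
}}

```text
time: 17.92
position: [0.4393, 0.0846, 0.1514]
tool_rot: [-1.876, -2.519, 0.001]
ft_force: [-0.0, 0.6, 0.5]
grip_width: 0.577
grip_force: 0.0
```

```bash
python3 - <<'E'
from h import *
s=get_state();print(s['position'],s['ft_force'].round(1))
t=get_image("top");a=get_image("side");cv2.imwrite("pics/tf.png",t[:,:,::-1]);cv2.imwrite("pics/sf.png",a[:,:,::-1])
P=cam("top");S=cam("side");th=np.radians(106.1);y=np.array([np.cos(th),np.sin(th),0]);x=np.array([y[1],-y[0],0]);b=np.array([.505,-.1338,.042])
h=cv2.cvtColor(t,cv2.COLOR_RGB2HSV)
for n,p in [("lip edge",b+.017*y+[0,0,.025]),("cell top flat end",b-.025*y+[0,0,.013]),("cell top ctr",b+[0,0,.013]),("plate top home",b-.025*y+[0,0,.058]),("side-",b-.013*x),("side+",b+.013*x)]: print(n,proj(P,p).round(1),proj(S,p).round(1))
for v in range(208,236): print(v,"".join('g' if (p[1]>90 and 40<p[0]<90) else ('#' if p[2]<55 else '.') for p in h[v,305:365]))
E
```

```text
[0.43928461 0.08459047 0.15137962] [-0.   0.6  0.5]
lip edge [321.7 223. ] [327.2 145.2]
cell top flat end [339.  217.7] [324.9 139.6]
cell top ctr [328.2 220.9] [325.8 145.8]
plate top home [343.7 217.1] [327.7 120.6]
side- [328.7 226.6] [331.3 151.4]
side+ [325.3 215.4] [318.8 150.8]
208 gggggggggggggggggggggggggggggggggggggggg#g#gg##ggggggggggggg
209 gggggggggggggggggggggggggggggggggggggggg#ggg#ggggggggggggggg
210 ggggggggggggggggggggggggggggggggggggggggg##g##gggggggggggggg
211 ggggggggggggggggggggggggggggggggggggggggg..#..##gggggggggggg
212 gggggggggggggggggggggggggggggggggggg........#g###ggggggggggg
213 ggggggggggggggggggggggggggggggg...###.....g..##ggggggggggggg
214 gggggggggggggggggggggggggggg.......#....g....#gg#ggggggggggg
215 gggggggggggggggggggggggg............#...#.....gggggggggggggg
216 gggggggggggggggggggg.................#........#g#ggggggggggg
217 ggggggggggggggggg..................#.#.........g##gggggggggg
218 gggggggggggggg.....................#.....#.....ggggggggggggg
219 ggggggggggg........................####........#g#gggggggggg
220 gggggggggg...................
[... 306 characters left out ...]
ggggggg...............##gggggggggggggggggggggggggg
226 .ggggg###gggggggg.............#ggggggggggggggggggggggggggggg
227 .gggggg###gggggggg.........ggggggggggggggggggggggggggggggggg
228 ..ggggg###gggggggg...#...gggggggggggggggggggggggg.gggggggggg
229 ..ggggg###.ggg...#...ggg.ggggggggggggggggggggggggggggggggggg
230 ..gggggg#g#gg...#.ggggggg.gg.g.ggggggggggg.ggggggggggggggggg
231 ..gggggggggggg.ggggggggg.ggg.ggggggggggggggggggggggggggggggg
232 ...ggggg.gg.gggggggg.ggggggggggggggggggggggggggggggggggggggg
233 ...gggggg..ggggggggggggggggggggggggggggggggggggggggggggggggg
234 ...gggggggggg.g..g.gggggggggggggggggg.gggggggggggggggggggggg
235 ...gggggggg....ggggggggggggggggggggggggggggggggggggggggggg.#
```

```bash
python3 - <<'E'
from bench import *
print(close_job())
E
```

```text
the job is handed in; nothing more can be done
None
```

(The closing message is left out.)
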